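Load the cutlery steriliser, shut it and press start

TASK

Lay the blue-handled spoon inside the open cutlery steriliser without dropping it from a height and shut the lid fully. Then press the green start button all the way down and let it spring back up; do not press it while the lid is open. Leave the orange-handled spoon, the mug and the black gift box where they are.

Things in the scene. Friction and masses are not known exactly. Their poses are not given: they have to be found in the camera images.
- steriliser: Grey open-topped tray fixed to the counter: outside 150 (its x) by 230 (its y) mm, 60 mm high, walls and floor 5 mm thick. Origin: centre of its underside; x points away from the robot towards the hinged side, y along the hinge, z up. Joined to its -y side is a grey control pod of the same 60 mm height and 150 mm depth, 70 mm wide (y from -115 to -185 mm), with the green button on top.
- hinge (a point): Middle of the lid's hinge line, on the tray's rim on its far (+x) side, 60.5 mm above the counter; the hinge line runs along the steriliser's y.
- lid (a joint): Opening angle of the black lid in rad: 0 shut, about 1.57 upright, 1.9 fully open (leaning away from the robot). The lid is a flat plate 150 by 230 mm, 8 mm thick, without a knob; its stiff hinge leaves it at whatever angle it is put, and a push of 2 to 3 N near its free edge moves it.
- lid_edge (a point): Middle of the lid's free edge (the one away from the hinge), on its outer face, 150 mm from the hinge line; moves with the lid. The outer face looks up when shut and away from the robot when open.
- start_top (a point): Centre of the top face of the green start button, a round cap 36 mm across in a black collar 52 mm across and 12 mm high; top face 84 mm above the counter when up. Moves down with the button. It lies at x = -15, y = -150 mm in the steriliser's frame.
- start (a joint): How far the start button is pressed in m: 0 up, 0.008 fully down. A spring pushes it back; fully down takes about 5 N.
- spoon: Loose spoon with a blue handle and steel bowl, 180 mm long, 90 g, lying flat. Origin: at mid-length, level with its underside; x along it towards the bowl, z up. The round handle, 20 mm thick, spans x from -90 to 0 mm with its axis 10 mm above the underside; then a thin steel shaft and a round bowl 52 mm across and 14 mm high.
- spoon_grip (a point): Point on the axis of the blue handle to grip, at x = -36 mm, z = 10 mm of the spoon.
- spoon_tip (a point): Centre of the blue spoon's bowl, on its inside floor, at x = 64 mm, z = 3 mm of the spoon.
- other_spoon: A spoon of the same shape with an orange handle; not to be moved. Origin: as the blue spoon's.
- mug: Blue mug, 80 mm across, 90 mm high, handle at its +y; not to be moved. Origin: centre of its underside.
- giftbox: Black gift box 90 by 120 by 35 mm high with bar tools shown on top; not to be moved. Origin: centre of its underside.
Mind the look-alikes: they are no part of the job. Leave any yellow look-alike of the spoon alone.

How it is judged:
On the way, in this order (a step that is already met when the one before it is completed fails the run):
1. the blue-handled spoon lies in the steriliser's tray, let go, with the lid still open (x of spoon in the frame of steriliser between -0.072 and 0.072 m and y of spoon in the frame of steriliser between -0.112 and 0.112 m and z of each of spoon, spoon_tip in the frame of steriliser below 0.045 m and x of spoon_tip in the frame of steriliser between -0.072 and 0.072 m and y of spoon_tip in the frame of steriliser between -0.112 and 0.112 m and contact force between the fingers and spoon below 0.1 N and value of joint lid above 0.3 rad), for 0.2 s.
2. the lid is shut over the spoon (x of spoon in the frame of steriliser between -0.072 and 0.072 m and y of spoon in the frame of steriliser between -0.112 and 0.112 m and z of each of spoon, spoon_tip in the frame of steriliser below 0.045 m and x of spoon_tip in the frame of steriliser between -0.072 and 0.072 m and y of spoon_tip in the frame of steriliser between -0.112 and 0.112 m and value of joint lid below 0.05 rad), for 0.1 s.
3. the start button is pressed fully down with the lid shut (value of joint start above 0.007 m and value of joint lid below 0.05 rad), for 0.05 s.
At the end, for the whole second after the job is handed in: Blue spoon at rest inside the tray (middle and bowl within 72 mm in x, 112 mm in y of its centre, below 45 mm), let go; lid shut (under 0.05 rad); button, pressed beyond 7 mm, up again (under 1.5 mm); orange spoon, mug and gift box within 30 mm of where they began (all of step 2 and contact force between the fingers and spoon below 0.1 N and value of joint start below 0.0015 m and linear speed of spoon below 0.02 m/s and distance of each of other_spoon, mug, giftbox from where it was at the start of the episode below 0.03 m); the robot touches nothing.
It fails at once if the start button is pressed more than 4 mm while the lid is open by more than 0.1 rad (value of joint start above 0.004 m and value of joint lid above 0.1 rad).
It fails at once if the blue-handled spoon is dropped from a height (falls faster than 1 m/s out of the fingers) (contact force between the fingers and spoon below 0.1 N and linear speed of spoon above 1 m/s).
It fails at once if the orange-handled spoon is moved by more than 30 mm (distance of other_spoon from where it was at the start of the episode above 0.03 m).
It fails at once if the mug is moved by more than 30 mm (distance of mug from where it was at the start of the episode above 0.03 m).
It fails at once if the gift box is moved by more than 30 mm (distance of giftbox from where it was at the start of the episode above 0.03 m).
It also fails if it takes over 64 s, if anything falls off the work surface, if the arm or the gripper's body presses on something with over 40 N, if the wrist force passes 120 N, or if a joint passes its speed limit or range.

ROBOT

A 6-joint arm with a two-finger parallel gripper is mounted at the origin on the work surface. World frame = base frame: x ahead of the robot, y to its left, z up, the work surface at z = 0. Lengths are in m, angles in rad, forces in N, time in s.
With the tool pointing down it reaches from about 0.25 to 0.775 m from the base axis. Payload 4 kg.
Tool frame: the origin (TCP) lies on the mounting face of the last link; the fingertips stand 199 mm ahead of it and the grasp point (between the pads) lies 180 mm ahead of it; z points along the fingers, y is the line along which they close (so a half turn about z gives the same grasp; the last joint's range is limited). The gripper opens to 94 mm and grips with 3 to 60 N. Pads are 16 mm wide; open, the fingers measure 119 mm over their backs; the gripper's body (75 mm by 177 mm) begins 78 mm behind the grasp point.
Start: joints at [1.011, 0.087, 1.371, -0, 1.684, -0.103], TCP at [0.243, 0.494, 0.405] pointing down, gripper open.
Joint ranges: [-3.1, 3.1], [-0.76, 2.03], [0.27, 2.55], [-1.08, 4.22], [0.17, 2.65], [-2.57, 2.57]. Speed limits (rad/s): [2.79, 2.79, 3.14, 3.14, 3.14, 3.14].

INTERFACE

Orientations are given as a unit quaternion [w, x, y, z].
In Python, from cell import status, read_camera, sign_off, recognise gives the robot as it stands.
- The arm moves only by the shell command python3 -m creep 'ROWS'. ROWS is text: rows parted by semicolons, each of 7 numbers parted by spaces: the shift along the tool's x, y, z normalised to -1 to 1, where 1 is 0.3 m, then the turn, a rotation vector about the tool's x, y, z normalised to -1 to 1, where 1 is 45 degrees, then the finger opening in mm, from 0 to 94. A call has 1 to 20 rows; each row is the pose to reach, as a shift and turn from the pose commanded when the call began, along the tool's axes at that moment; what a row does not reach only later rows make up. A row lasts 1/10 s, in which the tool goes at most 50 mm and 8.59 degrees, less where a joint would pass 70% of its speed; a pose out of reach is approached as far as the arm can. A call with a number of a shift or a turn outside -1 to 1 is refused whole. A call with a gripper value outside its range is refused whole. The fingers move at their own pace and stop on an object; the grip force is fixed at half the most. Time passes only in rows, so rows that repeat a pose let the fingers close. It gives the time, the measured TCP pose, the force, the opening and the grip force at its end, in the units of the state.
- status.get_obs(): the state, without advancing time (a new reading comes with each control period).
- read_camera(name): name is "scene" or "side" or "wrist"; returns a dict with "color" (480x640x3 uint8, blue, green, red), "intrinsics" (3x3 intrinsics, pixels), "camera_from_world" (4x4, takes a point from world to camera coordinates). Camera axes: x right, y down, z forward; pixel columns grow to the right and rows downward; lengths in m; the calibration is good to about 2 mm. The wrist camera is an equidistant fisheye: a pixel r from the principal point sees the ray r / f radians off the axis. A picture is of the moment at which its call begins. There is no depth.
- sign_off(): hands the job in; it is judged then, once.
Trained networks look in the newest picture that a camera, given by its name, has taken for a name from the list of things; names that differ only in an ending like _2 or _b are one class to them, and where a whole thing is asked for, a point or a joint stands for the part that bears it (a point fixed in the world has none). Each returns a list of dicts, best first, with "conf" (0 to 1); they miss things now and then, are a little off and sometimes report something else, mostly with a low value. They report only what shows in the picture. A call takes as long as a camera call. They do not tell look-alikes from the thing itself.
- recognise(camera, name): "extent" ([left, top, right, bottom] in pixels, round what is visible of it).
The state is a dict: "time": time; "qpos": joint angles; "qd": joint speeds; "joint_torque": joint torques, N m; "position": TCP position; "eef_rot": TCP orientation; "wrist_force": force on the tool from outside, world axes, zero at the start; "moment": the same for the moment, N m; "grip_width": finger opening in m; "grasp_force": force on a finger pad.
Only numpy, scipy, OpenCV 4.12 (cv2) and the standard library are available. Lean on these libraries where they do the work, as an engineer would, in place of code of your own. Each camera call takes 0.05 s, during which the arm holds its last target. There are 200 camera calls.

## Working session

There is one attempt and no reset: what is moved stays moved. The work goes in short steps, Python scripts to look and compute and a shell command to move; the robot and the scene stay as the last step left them, time stands still between calls to the robot, and variables do not carry over. Pictures are saved under pics/ and viewed, at most 10 in all, crops included, and the job is handed in when it is done.

```bash
ls; mkdir -p pics
python3 - <<'E'
from cell import status, read_camera, recognise
import cv2, numpy as np
o=status.get_obs(); print(o)
for c in ("scene","side"):
    d=read_camera(c); cv2.imwrite(f"pics/{c}0.png",d["color"]); print(c,d["intrinsics"],d["camera_from_world"])
    for n in ("spoon","spoon_grip","spoon_tip","other_spoon","steriliser","hinge","lid","start_top","mug","giftbox"):
        print(n,[(np.round(r["extent"]).tolist(),round(r["conf"],2)) for r in recognise(c,n)])
E
```

```text
pics
{'time': 0.0, 'qpos': array([ 1.01090816e+00,  8.79282622e-02,  1.37225052e+00, -1.15617518e-05,
        1.68357981e+00, -1.03086368e-01]), 'qd': array([ 1.23339086e-03, -2.22892553e-04,  8.64643171e-04, -4.43694565e-05,
       -2.73608299e-04, -2.34740860e-03]), 'joint_torque': array([-2.12412924e-03, -3.40189183e+01, -3.02419209e+01,  7.16187176e-02,
        3.31295910e-02, -1.55611942e-04]), 'position': array([0.24253068, 0.49350829, 0.40352021]), 'eef_rot': array([-3.47020490e-04,  2.26420736e-01,  9.74028992e-01, -1.02588306e-03]), 'wrist_force': array([ 0.17381021,  0.1242042 , -0.08045111]), 'moment': array([-0.00631753,  0.04489032,  0.04035862]), 'grasp_force': 0.0, 'grip_width': 0.09384494929665377}
scene [[580.40021278   0.         308.5855369 ]
 [  0.         580.40021278 240.73851095]
 [  0.           0.           1.        ]] [[-0.7071759   0.70695382 -0.01088789  0.43760464]
 [ 0.49998323  0.48913345 -0.71467842 -0.17455258]
 [-0.49991901 -0.51084711 -0.69936844  1.66763495]
 [ 0.          0.          0.          1.        ]]
spoon [([227.0, 183.0, 254.0, 226.0], 
[... 1264 characters left out ...]
], 0.48)]
spoon_grip [([352.0, 403.0, 430.0, 427.0], 0.8), ([294.0, 333.0, 358.0, 366.0], 0.79), ([380.0, 285.0, 404.0, 337.0], 0.75)]
spoon_tip [([294.0, 337.0, 359.0, 365.0], 0.82), ([380.0, 281.0, 401.0, 339.0], 0.64), ([350.0, 404.0, 426.0, 427.0], 0.61)]
other_spoon [([197.0, 184.0, 249.0, 210.0], 0.7)]
steriliser [([259.0, 172.0, 367.0, 292.0], 0.79), ([275.0, 144.0, 300.0, 173.0], 0.55)]
hinge [([256.0, 166.0, 368.0, 295.0], 0.72)]
lid [([283.0, 172.0, 350.0, 237.0], 0.59)]
start_top [([338.0, 252.0, 349.0, 265.0], 0.56), ([283.0, 171.0, 350.0, 237.0], 0.27)]
mug [([274.0, 144.0, 303.0, 173.0], 0.62)]
giftbox [([399.0, 227.0, 441.0, 269.0], 0.59), ([335.0, 254.0, 352.0, 268.0], 0.28)]
```

View pics/scene0.png

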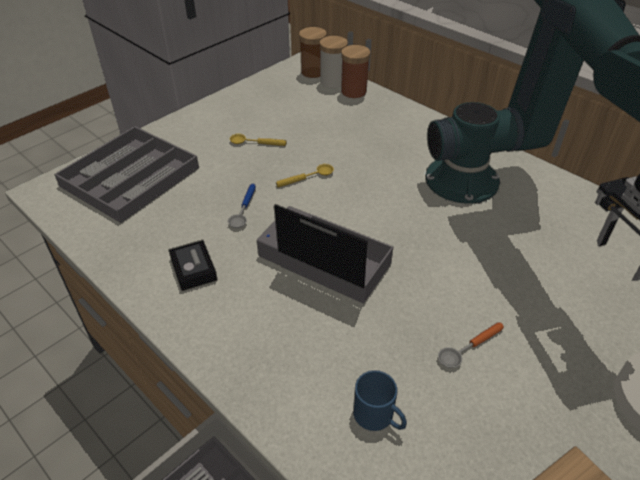

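View pics/side0.png

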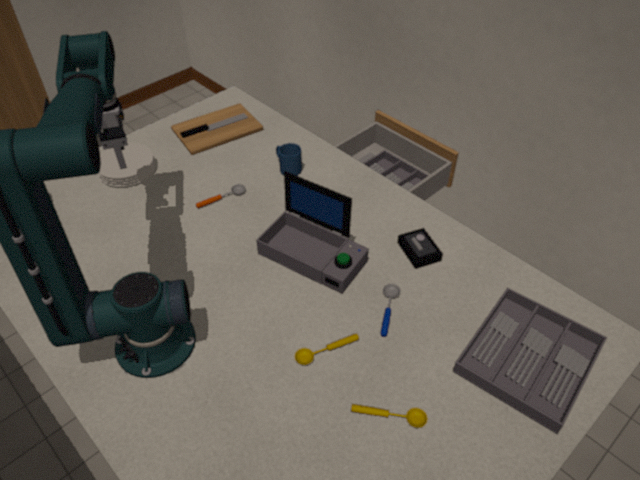

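The scene view shows the blue spoon at about (241,207), yellow look-alikes at (259,140) and (305,177), the orange spoon at (470,345), the steriliser at (325,255), the mug at (377,400) and the gift box at (192,265). The side view puts the blue spoon at (390,310), the yellow ones at (327,350) and (390,413), the green button at (343,260), and the open lid at (318,204).

Candidates in the side view are (390,310) blue handle with steel bowl, (327,350) all yellow, (390,413) all yellow and (222,196) orange. Only (390,310) fits the description. I'll confirm it in one enlarged crop.

```bash
cat > h.py <<'E'
import numpy as np, cv2
from cell import status, read_camera, recognise
from scipy.spatial.transform import Rotation as R
def ray(d,uv):
    K=d["intrinsics"];T=d["camera_from_world"]
    v=T[:3,:3].T@np.linalg.inv(K)@np.array([*uv,1.]);return -T[:3,:3].T@T[:3,3],v/np.linalg.norm(v)
def onz(d,uv,z):
    c,v=ray(d,uv);return c+v*(z-c[2])/v[2]
def tri(rs):
    A=sum(np.eye(3)-np.outer(v,v) for c,v in rs);b=sum((np.eye(3)-np.outer(v,v))@c for c,v in rs)
    p=np.linalg.solve(A,b);return p,max(np.linalg.norm(np.cross(p-c,v)) for c,v in rs)
def proj(d,p):
    q=d["camera_from_world"][:3,:3]@p+d["camera_from_world"][:3,3];q=d["intrinsics"]@q;return q[:2]/q[2]
def mask(d,lo,hi,box):
    m=cv2.inRange(cv2.cvtColor(d["color"],cv2.COLOR_BGR2HSV),lo,hi);k=np.zeros_like(m);l,t,r,b=box;k[t:b,l:r]=m[t:b,l:r];return k
def tool():
    o=status.get_obs();q=o["eef_rot"];return o,R.from_quat([q[1],q[2],q[3],q[0]])
E
python3 - <<'E'
from h import *
S,D=read_camera("scene"),read_camera("side")
def ends(d,box,lo=(100,110,40),hi=(130,255,255)):
    ys,xs=np.nonzero(mask(d,lo,hi,box)); P=np.c_[xs,ys].astype(float);c=P.mean(0)
    u=np.linalg.svd(P-c,full_matrices=False)[2][0];u*=np.sign(u[1]);t=(P-c)@u;print(len(P),c,u,t.min(),t.max());return c,c+u*t.min(),c+u*t.max()
a=ends(S,(222,178,262,232));b=ends(D,(374,276,410,342))
print("handle c",tri([ray(S,a[0]),ray(D,b[0])]))
print("handle ground z.01",onz(S,a[0],.01),onz(D,b[0],.01))
print("end",onz(S,a[1],.01),onz(D,b[2],.01)," inner",onz(S,a[2],.01),onz(D,b[1],.01))
print("bowl",onz(S,(237,222),.007),onz(D,(392,291),.007),tri([ray(S,(237,222)),ray(D,(392,291))]))
g=[]
for d,bx in ((D,(325,245,360,275)),):
    ys,xs=np.nonzero(mask(d,(45,80,30),(85,255,255),bx));print("green",len(xs),xs.mean(),ys.mean(),onz(d,(xs.mean(),ys.mean()),.082))
im=np.hstack([cv2.resize(D["color"][155:345,250:420],None,fx=3,fy=3,interpolation=2)]);cv2.imwrite("pics/crop1.png",im)
im=cv2.resize(S["color"][170:310,220:410],None,fx=4,fy=4,interpolation=2);cv2.imwrite("pics/crop2.png",im)
E
```

```text
122 [248.6557377  194.54918033] [-0.39919823  0.91686464] -11.406392271273091 11.55901747529906
153 [385.50980392 321.94771242] [-0.1819544   0.98330697] -14.349939367431462 13.473029619107685
handle c (array([ 0.47750068, -0.37835714,  0.01077307]), np.float64(0.0009437490425634294))
handle ground z.01 [ 0.47635622 -0.37833653  0.01      ] [ 0.47872531 -0.37860962  0.01      ]
end [ 0.43701053 -0.40420168  0.01      ] [ 0.44217386 -0.40245166  0.01      ]  inner [ 0.51465894 -0.353157    0.01      ] [ 0.51932111 -0.35212952  0.01      ]
bowl [ 0.5700821  -0.31727567  0.007     ] [ 0.57375115 -0.31900758  0.007     ] (array([ 0.57169813, -0.31820359,  0.00770689]), np.float64(0.0019019422679320778))
green 123 342.9430894308943 258.2926829268293 [ 0.51310773 -0.18259383  0.082     ]
```

View pics/crop1.png

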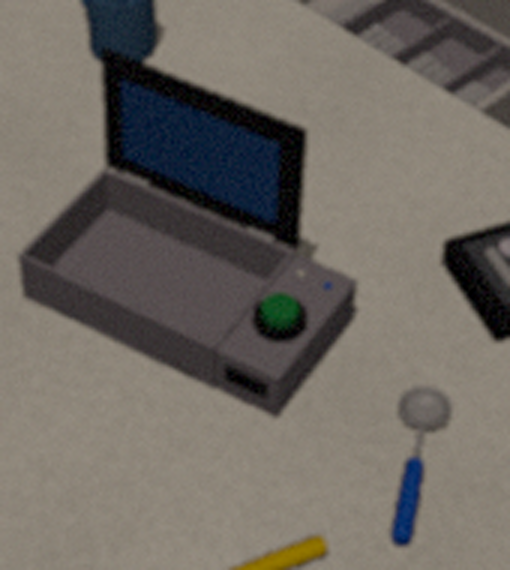

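View pics/crop2.png

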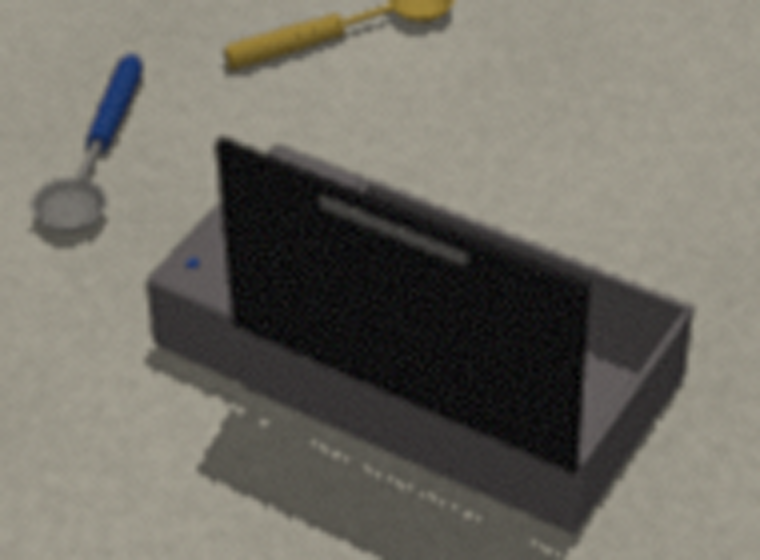

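Both crops confirm the blue handle with steel bowl (crop1 (410,470), crop2 (95,140)) and the tray, which has the pod and green button on its -y side and the lid near upright. Next I'll fit the steriliser pose and lid angle.

Run:
```python
from h import *
from scipy.optimize import least_squares
S,D=read_camera("scene"),read_camera("side")
s=lambda x,y:(x/4+220-.4,y/4+170-.4); d=lambda x,y:(x/3+250-.35,y/3+155-.35)
X,Yp,Ym=.075,.115,-.185
obs=[(D,d(22,260),(-X,Yp,.06)),(D,d(25,297),(-X,Yp,0)),(D,d(356,285),(X,Ym,.06)),(D,d(277,413),(-X,Ym,0)),
(D,d(354,311),(X,Ym,0)),(S,s(148,283),(X,Ym,.06)),(S,s(158,345),(X,Ym,0)),(S,s(692,308),(-X,Yp,.06)),(S,s(686,375),(-X,Yp,0)),(S,s(575,530),(X,Yp,0)),
(D,(342.94,258.3),(-.015,-.15,.082))]
W=lambda p,q:np.array([p[0]+np.cos(p[2])*q[0]-np.sin(p[2])*q[1],p[1]+np.sin(p[2])*q[0]+np.cos(p[2])*q[1],q[2]])
f=lambda p:np.concatenate([proj(c,W(p,q))-uv for c,uv,q in obs])
r=least_squares(f,[.56,-.05,0.],loss="soft_l1");print(r.x,np.degrees(r.x[2]),np.round(r.fun.reshape(-1,2),1) if r.fun.size==2*len(obs) else f(r.x)); print(np.round(f(r.x).reshape(-1,2),1))
p=r.x
L=[(D,d(107,50),1),(D,d(303,128),-1),(S,s(218,138),-1),(S,s(590,283),1)]
g=lambda a:np.concatenate([proj(c,W(p,(.075-.15*np.cos(a[0]),k*.115,.0605+.15*np.sin(a[0]))))-uv for c,uv,k in L])
r=least_squares(g,[1.5]);print("lid",r.x,np.round(r.fun,1))
print("button",W(p,(-.015,-.15,.084)),"tray c",W(p,(0,0,.01)),"lid edge",W(p,(.075-.15*np.cos(r.x[0]),0,.0605+.15*np.sin(r.x[0]))))
o,Rt=tool();print(Rt.as_matrix())
```

```text
[ 0.49530447 -0.02877373  0.24500683] 14.037857305485009 [[-2.2 -1.8]
 [-1.5 -0.3]
 [ 0.5 -2.5]
 [-0.   2.2]
 [-0.   2.8]
 [-1.6 -1.2]
 [-2.3  0.4]
 [ 0.6 -1.1]
 [-0.1 -0.7]
 [-0.   1.1]
 [-0.2 -1.6]]
[[-2.2 -1.8]
 [-1.5 -0.3]
 [ 0.5 -2.5]
 [-0.   2.2]
 [-0.   2.8]
 [-1.6 -1.2]
 [-2.3  0.4]
 [ 0.6 -1.1]
 [-0.1 -0.7]
 [-0.   1.1]
 [-0.2 -1.6]]
lid [1.6328412] [-2.3 -0.8  0.6  0.6 -0.6 -0.1 -0.2  0.5]
button [ 0.51713687 -0.17793253  0.084     ] tray c [ 0.49530447 -0.02877373  0.01      ] lid edge [ 0.57708764 -0.00832549  0.21021138]
[[-8.97467686e-01  4.41080210e-01  1.57828569e-05]
 [ 4.41080210e-01  8.97467686e-01  3.82933577e-05]
 [ 2.72583824e-06  4.13285570e-05 -9.99999999e-01]]
```

```bash
cat > go.py <<'E'
# usage: go.py x y z yaw_deg [tilt_deg about tool y] : row for the tool (TCP) pose, pointing down
import sys; from h import *
a=list(map(float,sys.argv[1:])); o,Rt=tool(); p=np.array(o["position"])
c,s=np.cos(np.radians(a[3])),np.sin(np.radians(a[3]))
T=R.from_matrix(np.array([[c,s,0],[s,-c,0],[0,0,-1.]]))
if len(a)>4: T=T*R.from_euler("y",a[4],degrees=True)
sh=Rt.inv().apply(np.array(a[:3])-p)/.3; tn=(Rt.inv()*T).as_rotvec()/(np.pi/4)
M=Rt.as_matrix(); print("at",np.round(p,4),"yaw",np.degrees(np.arctan2(M[1,0],M[0,0])).round(2),"row",np.round(sh,4),np.round(tn,4),"t",o["time"])
E
python3 go.py .33 .21 .42 109; python3 go.py .485 -.3735 .38 32.6
```

```text
at [0.2426 0.4936 0.4047] yaw 153.83 row [-0.6785 -0.7199 -0.0511] [ 0.     -0.      0.9962] t 1.3
at [0.2426 0.4936 0.4047] yaw 153.83 row [-2.0001 -2.2376  0.0822] [ 0.0000e+00 -1.0000e-04  2.6939e+00] t 1.3
```

```bash
r="-0.68 -0.72 -0.05 0 0 0.99 94"; python3 -m creep '-0.68 -0.72 -0.05 0 0 0.99 94;-0.68 -0.72 -0.05 0 0 0.99 94;-0.68 -0.72 -0.05 0 0 0.99 94;-0.68 -0.72 -0.05 0 0 0.99 94;-0.68 -0.72 -0.05 0 0 0.99 94;-0.68 -0.72 -0.05 0 0 0.99 94;-0.68 -0.72 -0.05 0 0 0.99 94;-0.68 -0.72 -0.05 0 0 0.99 94;-0.68 -0.72 -0.05 0 0 0.99 94'; python3 go.py .40 -.06 .42 65
```

```text
time: 2.2
position: [0.3302, 0.2105, 0.4197]
eef_rot: [-0.0, 0.578, 0.816, 0.0]
wrist_force: [0.3, -0.5, 0.6]
grip_width: 0.0939
grasp_force: 0.0
at [0.3302 0.2105 0.4197] yaw 109.36 row [-0.9279 -0.0793 -0.0017] [-3.000e-04 -9.000e-04  9.858e-01] t 2.2
```

```bash
python3 -m creep '-0.93 -0.08 0 0 0 0.985 94;-0.93 -0.08 0 0 0 0.985 94;-0.93 -0.08 0 0 0 0.985 94;-0.93 -0.08 0 0 0 0.985 94;-0.93 -0.08 0 0 0 0.985 94;-0.93 -0.08 0 0 0 0.985 94;-0.93 -0.08 0 0 0 0.985 94'
python3 - <<'E'
from h import *
d=read_camera("wrist");cv2.imwrite("pics/w1.png",d["color"]);print(d["intrinsics"],d["camera_from_world"])
E
python3 go.py .44 -.29 .38 32.6
```

```text
time: 2.9
position: [0.4011, -0.0628, 0.4189]
eef_rot: [-0.0, 0.844, 0.536, -0.001]
wrist_force: [-0.2, -0.0, -0.5]
grip_width: 0.0939
grasp_force: 0.0
[[371.64829954   0.         322.20752759]
 [  0.         371.64829954 235.92777146]
 [  0.           0.           1.        ]] [[ 0.90439941 -0.4266843  -0.001487   -0.3894719 ]
 [-0.41143708 -0.87299421  0.26191723  0.0796826 ]
 [-0.11305411 -0.23626598 -0.96508919  0.4340297 ]
 [ 0.          0.          0.          1.        ]]
at [ 0.4007 -0.0613  0.419 ] yaw 64.97 row [-0.6353  0.4414  0.1289] [-2.700e-03  2.000e-04  7.194e-01] t 2.95
```

View pics/w1.png

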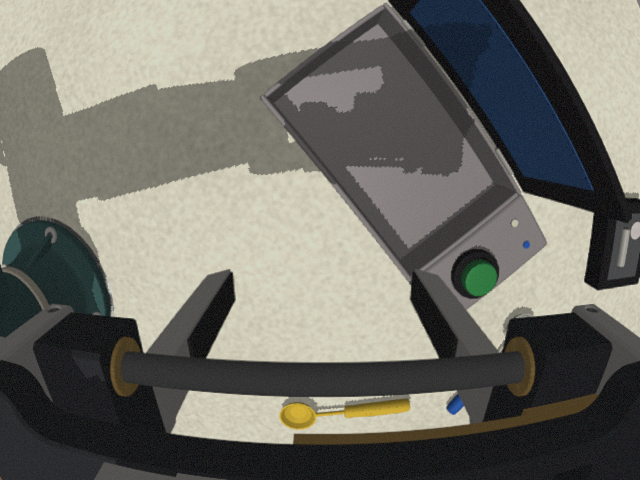

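The wrist view shows the tray rim corners at (264,97) and (387,5), the pod corner at (545,243), the button top at (480,279), and the fingers along the image x. I'll refit with these.

```bash
cat >> h.py <<'E'
def fproj(d,p):
    T=d["camera_from_world"];q=T[:3,:3]@p+T[:3,3];K=d["intrinsics"];h=np.hypot(q[0],q[1]);t=np.arctan2(h,q[2])
    return K[:2,2]+K[0,0]*t*q[:2]/h
def fray(d,uv):
    T=d["camera_from_world"];K=d["intrinsics"];e=(np.array(uv)-K[:2,2])/K[0,0];t=np.linalg.norm(e)
    v=np.r_[np.sin(t)*e/t,np.cos(t)];return -T[:3,:3].T@T[:3,3],T[:3,:3].T@v
W=lambda p,q:np.array([p[0]+np.cos(p[2])*q[0]-np.sin(p[2])*q[1],p[1]+np.sin(p[2])*q[0]+np.cos(p[2])*q[1],q[2]])
E
python3 - <<'E'
from h import *
from scipy.optimize import least_squares
w=read_camera("wrist")
m=mask(w,(45,100,60),(85,255,255),(440,250,510,310));ys,xs=np.nonzero(m);b=(xs.mean(),ys.mean());print(b)
obs=[((264,97),(-.075,.115,.06)),((387,5),(.075,.115,.06)),((545.5,243),(.075,-.185,.06)),(b,(-.015,-.15,.083)),((413,283),(-.075,-.115,.06))]
f=lambda p:np.concatenate([fproj(w,W(p,q))-uv for uv,q in obs])
r=least_squares(f,[.495,-.029,.245],loss="soft_l1");print(r.x,np.degrees(r.x[2]),np.round(f(r.x).reshape(-1,2),1))
S=read_camera("scene");D=read_camera("side")
print("check tri button",tri([fray(w,b),ray(D,(342.94,258.3))]))
c,v=fray(w,(264,97));print(c+v*(.06-c[2])/v[2]);c,v=fray(w,(545.5,243));print(c+v*(.06-c[2])/v[2])
print(W(r.x,(-.015,-.15,.084)),W(r.x,(-.03,-.036,0)))
E
```

```text
(np.float64(480.33109619686803), np.float64(280.3859060402685))
[ 0.49858966 -0.02717704  0.2434493 ] 13.948617645347412 [[-4.4  0.3]
 [ 0.5 -4.2]
 [ 5.8  0.9]
 [ 3.2 -0.1]
 [-2.2  0.4]]
check tri button (array([ 0.51817899, -0.17868819,  0.07571586]), np.float64(0.0007692381995977851))
[0.40173373 0.06473071 0.06      ]
[ 0.60889788 -0.1840836   0.06      ]
[ 0.52018972 -0.17636966  0.084     ] [ 0.47815215 -0.06934703  0.        ]
```

```bash
python3 -m creep '-0.635 0.44 0.13 0 0 0.72 94;-0.635 0.44 0.13 0 0 0.72 94;-0.635 0.44 0.13 0 0 0.72 94;-0.635 0.44 0.13 0 0 0.72 94;-0.635 0.44 0.13 0 0 0.72 94;-0.635 0.44 0.13 0 0 0.72 94;-0.635 0.44 0.13 0 0 0.72 94'
python3 - <<'E'
from h import *
d=read_camera("wrist");cv2.imwrite("pics/w2.png",d["color"])
M=mask(d,(100,150,60),(125,255,255),(0,0,640,330));n,_,st,ce=cv2.connectedComponentsWithStats(M)
print([(s.tolist(),c.round(1).tolist()) for s,c in zip(st[1:],ce[1:]) if s[4]>60])
print(recognise("wrist","spoon"))
E
python3 go.py .485 -.3735 .30 32.6
```

```text
time: 3.8
position: [0.4395, -0.2888, 0.3803]
eef_rot: [-0.001, 0.96, 0.281, -0.0]
wrist_force: [-0.3, 1.6, 0.4]
grip_width: 0.094
grasp_force: 0.0
[([410, 186, 20, 87, 1409], [419.8, 228.6])]
[{'extent': [229.5, 282.5, 360.3, 363.0], 'conf': 0.98}, {'extent': [366.2, 415.5, 468.5, 431.0], 'conf': 0.85}, {'extent': [400.0, 95.0, 447.6, 270.6], 'conf': 0.58}]
at [ 0.4393 -0.288   0.3812] yaw 32.72 row [-0.0261  0.3219  0.2707] [ 0.0002 -0.001   0.0027] t 3.9
```

View pics/w2.png

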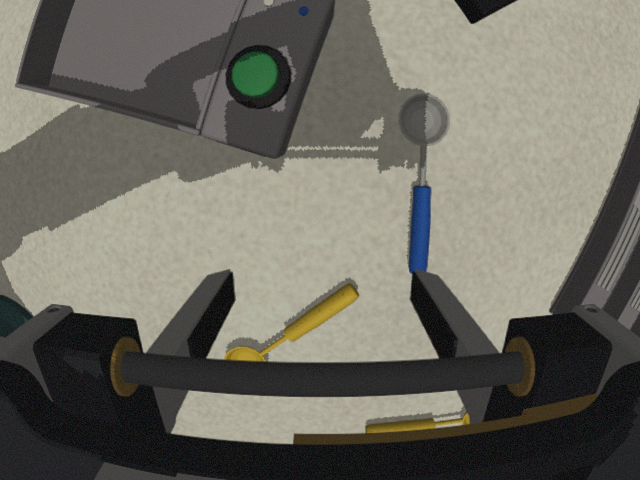

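The wrist view shows the blue handle from (421,187) to (418,272) and the bowl at (424,119). A yellow spoon lies close by, with its handle tip at (355,290), so I'll check clearance before descending.

Run:
```python
from h import *
d=read_camera("wrist");S=read_camera("scene")
def oz(uv,z): c,v=fray(d,uv);return (c+v*(z-c[2])/v[2]).round(4)
for n,uv,z in (("inner",(422,186),.01),("outer",(418.5,273),.01),("bowl",(424,120),.007),("hc",(419.8,228.6),.01),("yellow near end",(355,290),.01),("yellow bowl",(243,355),.01)): print(n,oz(uv,z))
print("tri hc",tri([fray(d,(419.8,228.6)),ray(S,(248.66,194.55))]))
print("sanity: predicted px of bowl tri",fproj(d,np.array([.5717,-.3182,.007])))
```

```text
inner [ 0.5188 -0.3523  0.01  ]
outer [ 0.4446 -0.4027  0.01  ]
bowl [ 0.5733 -0.3185  0.007 ]
hc [ 0.483  -0.3754  0.01  ]
yellow near end [ 0.3942 -0.3572  0.01  ]
yellow bowl [ 0.2589 -0.2977  0.01  ]
tri hc (array([ 0.48277041, -0.37157033,  0.01805936]), np.float64(0.001136604127845546))
sanity: predicted px of bowl tri [422.92388994 121.151516  ]
```

```bash
python3 go.py .488 -.3735 .25 33
```

```text
at [ 0.4391 -0.2882  0.3815] yaw 32.71 row [-0.0169  0.3269  0.4388] [ 0.0014 -0.0009 -0.0065] t 4.0
```

```bash
python3 -m creep '-0.017 0.327 0.1 0 0 -0.006 70;-0.017 0.327 0.25 0 0 -0.006 70;-0.017 0.327 0.44 0 0 -0.006 70;-0.017 0.327 0.44 0 0 -0.006 70;-0.017 0.327 0.44 0 0 -0.006 70;-0.017 0.327 0.44 0 0 -0.006 70'; python3 go.py .488 -.3735 .203 33
```

```text
time: 4.6
position: [0.4876, -0.3745, 0.2494]
eef_rot: [-0.0, 0.959, 0.283, 0.0]
wrist_force: [0.0, 0.6, 0.3]
grip_width: 0.0701
grasp_force: 0.0
at [ 0.4876 -0.3745  0.2494] yaw 32.89 row [ 0.0029 -0.0022  0.1548] [-0.0002 -0.0004 -0.0025] t 4.6
```

```bash
python3 -m creep '0.003 -0.002 0.08 0 0 0 70;0.003 -0.002 0.13 0 0 0 70;0.003 -0.002 0.155 0 0 0 70;0.003 -0.002 0.155 0 0 0 70;0.003 -0.002 0.155 0 0 0 0;0.003 -0.002 0.155 0 0 0 0;0.003 -0.002 0.155 0 0 0 0;0.003 -0.002 0.155 0 0 0 0;0.003 -0.002 0.155 0 0 0 0;0.003 -0.002 0.155 0 0 0 0;0.003 -0.002 0.155 0 0 0 0'; python3 go.py .488 -.3735 .40 33
```

```text
time: 5.7
position: [0.4877, -0.3744, 0.2022]
eef_rot: [-0.0, 0.959, 0.283, -0.0]
wrist_force: [0.3, -0.0, 0.3]
grip_width: 0.0182
grasp_force: 30.0
at [ 0.4877 -0.3744  0.2022] yaw 32.82 row [ 0.0025 -0.0021 -0.6594] [-0.0005 -0.0001 -0.0039] t 5.7
```

```bash
python3 -m creep '0 0 -0.1 0 0 0 0;0 0 -0.25 0 0 -0.1 0;0 0 -0.4 0 0 -0.25 0;0 0 -0.55 0 0 -0.4 0;0 0 -0.7 0 0 -0.6 0;0 0 -0.73 0 0 -0.8 0;0 0 -0.73 0 0 -0.8 0;0 0 -0.73 0 0 -0.8 0'; python3 go.py .472 -.071 .42 104
```

```text
time: 6.5
position: [0.4876, -0.3744, 0.4198]
eef_rot: [-0.001, 0.826, 0.564, -0.0]
wrist_force: [-0.3, -0.0, -1.0]
grip_width: 0.0184
grasp_force: 30.0
at [ 0.4876 -0.3744  0.4198] yaw 68.67 row [ 9.230e-01 -4.164e-01  9.000e-04] [-0.0019 -0.0017 -0.7851] t 6.5
```

```bash
python3 -m creep '0.15 -0.05 0 0 0 -0.15 0;0.3 -0.12 0 0 0 -0.3 0;0.45 -0.2 0 0 0 -0.45 0;0.6 -0.27 0 0 0 -0.6 0;0.75 -0.34 0 0 0 -0.78 0;0.88 -0.4 0 0 0 -0.78 0;0.925 -0.412 0 0 0 -0.78 0;0.925 -0.412 0 0 0 -0.78 0;0.925 -0.412 0 0 0 -0.78 0'
python3 - <<'E'
from h import *
d=read_camera("wrist");cv2.imwrite("pics/w3.png",d["color"])
E
python3 go.py .474 -.071 .30 104
```

```text
time: 7.4
position: [0.4729, -0.0717, 0.4198]
eef_rot: [-0.001, 0.617, 0.787, -0.001]
wrist_force: [-0.5, -0.4, -0.6]
grip_width: 0.0188
grasp_force: 30.0
at [ 0.473  -0.0722  0.4201] yaw 103.8 row [0.003  0.0051 0.4002] [-0.0025 -0.0001 -0.0045] t 7.45
```

View pics/w3.png

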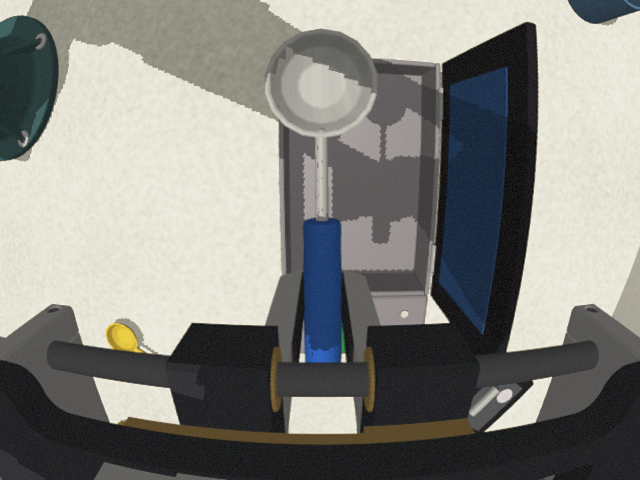

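The spoon is held straight above the tray, with the rim's left edge near x=281 px, its right edge near 438 px, the far edge near 62 px and the pod seam near 292 px. I'll check the tray position from this view.

Run:
```python
from h import *
d=read_camera("wrist");p=(.497,-.028,np.radians(14))
for n,uv in (("left",(280.5,180)),("left",(284,250)),("right",(437,150)),("right top",(440,64)),("far",(410,62)),("seam",(400,292))):
    c,v=fray(d,uv);q=c+v*(.06-c[2])/v[2];e=R.from_euler("z",-14,degrees=True).apply(q-np.array([p[0],p[1],0]));print(n,e.round(4))
print([fproj(d,W(p,q)).round(0) for q in ((-.075,.115,.06),(.075,.115,.06),(-.075,-.115,.06))])
_,Rt=tool();print("bowl guess st frame", R.from_euler("z",-14,degrees=True).apply(np.array(status.get_obs()["position"])+Rt.apply([.1,0,.18])-np.array([p[0],p[1],0])))
```

```text
left [-0.0722  0.0004  0.06  ]
left [-0.0709 -0.0667  0.06  ]
right [0.0732 0.0295 0.06  ]
right top [0.0758 0.1116 0.06  ]
far [0.0468 0.1113 0.06  ]
seam [ 0.0438 -0.1118  0.06  ]
[array([276.,  57.]), array([439.,  61.]), array([282., 296.])]
bowl guess st frame [-0.03393557  0.06274545  0.24031993]
```

```bash
python3 -m creep '0.003 0.003 0.1 0 0 0 0;0.003 0.003 0.25 0 0 0 0;0.003 0.003 0.4 0 0 0 0;0.003 0.003 0.5 0 0 0 0;0.003 0.003 0.58 0 0 0 0;0.003 0.003 0.64 0 0 0 0;0.003 0.003 0.67 0 0 0 0;0.003 0.003 0.67 0 0 0 0'; python3 go.py .474 -.071 .209 104
```

```text
time: 8.3
position: [0.473, -0.0709, 0.2186]
eef_rot: [-0.002, 0.617, 0.787, -0.001]
wrist_force: [0.2, -0.2, -0.5]
grip_width: 0.0184
grasp_force: 30.0
at [ 0.473  -0.0709  0.2186] yaw 103.8 row [-0.0013  0.0034  0.0321] [-0.0039 -0.002  -0.0043] t 8.3
```

```bash
python3 -m creep '0 0 0.015 0 0 0 0;0 0 0.027 0 0 0 0;0 0 0.033 0 0 0 0;0 0 0.033 0 0 0 0;0 0 0.033 0 0 0 0'
```

```text
time: 8.8
position: [0.4735, -0.0698, 0.2106]
eef_rot: [0.0, 0.616, 0.788, 0.0]
wrist_force: [0.5, -0.3, -0.3]
grip_width: 0.0183
grasp_force: 30.0
```

```bash
python3 -m creep '0 0 0.007 0 0 0 0;0 0 0.007 0 0 0 0;0 0 0.007 0 0 0 10;0 0 0.007 0 0 0 25;0 0 0.007 0 0 0 36;0 0 0.007 0 0 0 36;0 0 0.007 0 0 0 36;0 0 0.007 0 0 0 36'; python3 go.py .47 -.071 .42 104
```

```text
time: 9.6
position: [0.4734, -0.0699, 0.2082]
eef_rot: [0.0, 0.616, 0.788, 0.0]
wrist_force: [0.4, -0.2, 0.1]
grip_width: 0.0356
grasp_force: 0.0
at [ 0.4734 -0.0699  0.2082] yaw 103.92 row [-0.0008 -0.0118 -0.706 ] [ 0.0002 -0.     -0.0017] t 9.6
```

```bash
python3 -m creep '0 -0.01 -0.04 0 0 0 36;0 -0.01 -0.12 0 0 0 36;0 -0.01 -0.25 0 0 0 36;0 -0.01 -0.4 0 0 0 36;0 -0.01 -0.55 0 0 0 36;0 -0.01 -0.7 0 0 0 36;0 -0.01 -0.8 0 0 0 0;0 -0.01 -0.8 0 0 0 0;0 -0.01 -0.8 0 0 0 0'
python3 - <<'E'
from h import *
d=read_camera("wrist");D=read_camera("side")
im=np.hstack([cv2.resize(d["color"],(440,330)),cv2.resize(D["color"][145:310,240:400],(320,330),interpolation=2)]);cv2.imwrite("pics/w4.png",im)
E
python3 go.py .628 .0047 .46 104
```

```text
time: 10.5
position: [0.4701, -0.0706, 0.4494]
eef_rot: [0.001, 0.616, 0.788, 0.0]
wrist_force: [-0.9, -0.1, -0.6]
grip_width: 0.0153
grasp_force: 0.0
at [ 0.4701 -0.0706  0.4467] yaw 103.92 row [ 0.1171  0.5711 -0.0455] [-0.003  -0.0018 -0.0018] t 10.6
```

View pics/w4.png

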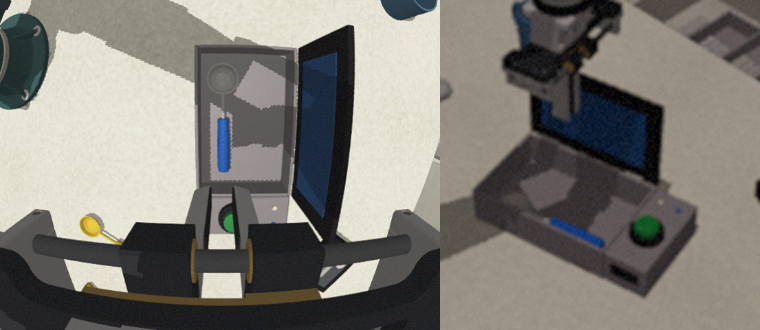

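The spoon lies flat and fully inside the tray (wrist (222,120), side (577,232)) with the lid still open. Next I'll go over the lid and behind it with the fingers closed.

```bash
python3 -m creep '0.02 0 -0.04 0 0 0 0;0.06 0.1 -0.05 0 0 0 0;0.12 0.25 -0.05 0 0 0 0;0.12 0.4 -0.05 0 0 0 0;0.12 0.53 -0.05 0 0 0 0;0.12 0.58 -0.05 0 0 0 0;0.12 0.58 -0.05 0 0 0 0;0.12 0.58 -0.05 0 0 0 0'; python3 go.py .638 .0072 .379 104
```

```text
time: 11.4
position: [0.6306, 0.0065, 0.4624]
eef_rot: [-0.001, 0.616, 0.788, -0.001]
wrist_force: [-0.5, 0.5, -0.1]
grip_width: 0.0004
grasp_force: 0.0
at [0.6306 0.0065 0.4624] yaw 103.95 row [-0.0038  0.0251  0.2778] [-0.0029 -0.001  -0.0012] t 11.4
```

```bash
python3 -m creep '0 0.025 0.12 0 0 0 0;0 0.025 0.25 0 0 0 0;0 0.025 0.278 0 0 0 0;0 0.025 0.278 0 0 0 0'; python3 -m creep '0 -0.08 0 0 0 0 0;0 -0.14 0 0 0 0 0;0 -0.18 0 0 0 0 0;0 -0.22 0.005 0 0 0 0;0 -0.26 0.012 0 0 0 0;0 -0.3 0.018 0 0 0 0;0 -0.3 0.018 0 0 0 0'; python3 go.py .497 -.028 .3 104
```

```text
time: 11.8
position: [0.6369, 0.0077, 0.3784]
eef_rot: [-0.002, 0.616, 0.787, -0.001]
wrist_force: [-0.4, -0.6, 0.1]
grip_width: 0.0004
grasp_force: 0.0
time: 12.5
position: [0.5498, -0.014, 0.3783]
eef_rot: [0.003, 0.617, 0.787, 0.002]
wrist_force: [-0.4, -0.3, -0.2]
grip_width: 0.0008
grasp_force: 0.0
at [ 0.5498 -0.014   0.3783] yaw 103.88 row [-0.0025 -0.1834  0.26  ] [ 0.007   0.0028 -0.0027] t 12.5
```

```bash
cat > lid.py <<'E'
from h import *
p=(.497,-.028,np.radians(14))
for c in ("scene","side"):
    d=read_camera(c);print(c,[(np.round(r["extent"]).tolist(),round(r["conf"],2)) for r in recognise(c,"lid")])
    for a in (1.63,1.3,1.0,.7,.4,.2,0):
        P=np.array([proj(d,W(p,(.075-r*np.cos(a)+t*np.sin(a)*0,k*.115,.0605+r*np.sin(a)))) for r in (0,.15) for k in (-1,1) for t in (0,)])
        print(a,P.min(0).round(0),P.max(0).round(0))
o=status.get_obs();print(o["wrist_force"],o["position"],o["time"])
E
python3 lid.py
```

```text
scene [([278.0, 194.0, 380.0, 289.0], 0.72)]
1.63 [273. 204.] [367. 287.]
1.3 [279. 194.] [377. 287.]
1.0 [279. 190.] [385. 287.]
0.7 [279. 192.] [390. 287.]
0.4 [279. 199.] [393. 287.]
0.2 [279. 206.] [394. 287.]
0 [279. 214.] [393. 287.]
side [([274.0, 181.0, 349.0, 238.0], 0.9), ([256.0, 181.0, 367.0, 294.0], 0.65)]
1.63 [283. 170.] [351. 238.]
1.3 [274. 181.] [348. 238.]
1.0 [266. 193.] [348. 238.]
0.7 [259. 208.] [348. 238.]
0.4 [256. 210.] [348. 253.]
0.2 [255. 210.] [348. 262.]
0 [255. 210.] [348. 270.]
[ 0.13154536  0.92378339 -1.10723009] [ 0.55092362 -0.01368031  0.37574896] 12.7
```

```bash
python3 -m creep '0 -0.055 0.022 0 0 0 0;0 -0.108 0.05 0 0 0 0;0 -0.155 0.088 0 0 0 0;0 -0.198 0.13 0 0 0 0;0 -0.232 0.18 0 0 0 0;0 -0.26 0.232 0 0 0 0;0 -0.275 0.27 0 0 0 0;0 -0.284 0.308 0 0 0 0;0 -0.288 0.33 0 0 0 0;0 -0.288 0.33 0 0 0 0'; python3 lid.py
```

```text
time: 13.7
position: [0.4666, -0.0343, 0.2742]
eef_rot: [-0.001, 0.616, 0.788, -0.0]
wrist_force: [0.3, 0.6, 0.2]
grip_width: 0.0002
grasp_force: 0.0
scene [([281.0, 209.0, 394.0, 288.0], 0.78)]
1.63 [273. 204.] [367. 287.]
1.3 [279. 194.] [377. 287.]
1.0 [279. 190.] [385. 287.]
0.7 [279. 192.] [390. 287.]
0.4 [279. 199.] [393. 287.]
0.2 [279. 206.] [394. 287.]
0 [279. 214.] [393. 287.]
side [([253.0, 216.0, 346.0, 267.0], 0.9)]
1.63 [283. 170.] [351. 238.]
1.3 [274. 181.] [348. 238.]
1.0 [266. 193.] [348. 238.]
0.7 [259. 208.] [348. 238.]
0.4 [256. 210.] [348. 253.]
0.2 [255. 210.] [348. 262.]
0 [255. 210.] [348. 270.]
[ 0.79306625 -0.29034105 -0.04824614] [ 0.46716178 -0.03441515  0.27590752] 13.9
```

```bash
python3 -m creep '0 0 0.015 0 0 0 0;0 0 0.03 0 0 0 0;0 0 0.04 0 0 0 0;0 0 0.045 0 0 0 0;0 0 0.045 0 0 0 0'
```

```text
time: 14.4
position: [0.467, -0.0345, 0.2676]
eef_rot: [0.001, 0.616, 0.788, 0.0]
wrist_force: [-10.8, 2.1, 26.6]
grip_width: -0.0001
grasp_force: 13.0
```

```bash
python3 -m creep '0 0 -0.03 0 0 0 0;0 0 -0.1 0 0 0 0;0 0 -0.18 0 0 0 0;0 0 -0.18 0 0 0 0'; python3 lid.py | grep -v '^[01]'; python3 go.py .519 -.178 .30 104
```

```text
time: 14.8
position: [0.4677, -0.0346, 0.319]
eef_rot: [0.003, 0.616, 0.788, 0.002]
wrist_force: [-0.1, 0.5, 0.1]
grip_width: 0.0004
grasp_force: 0.0
scene [([282.0, 210.0, 394.0, 286.0], 0.85)]
side [([258.0, 215.0, 345.0, 270.0], 0.87)]
[-0.06104352  0.65668049 -1.00263069] [ 0.46635889 -0.03436974  0.31408919] 15.0
at [ 0.4664 -0.0344  0.3141] yaw 103.92 row [-0.507   0.0552  0.0462] [-0.0032 -0.0017 -0.0017] t 15.0
```

```bash
python3 -m creep '-0.15 0.015 0 0 0 0 0;-0.3 0.03 0 0 0 0 0;-0.44 0.05 0 0 0 0 0;-0.507 0.055 0 0 0 0 0;-0.507 0.055 0 0 0 0 0;-0.507 0.055 0.03 0 0 0 0;-0.507 0.055 0.05 0 0 0 0;-0.507 0.055 0.05 0 0 0 0;-0.507 0.055 0.05 0 0 0 0'
python3 - <<'E'
from h import *
d=read_camera("wrist");D=read_camera("side")
im=np.hstack([cv2.resize(d["color"],(440,330)),cv2.resize(D["color"][180:300,250:380],(358,330),interpolation=2)]);cv2.imwrite("pics/w5.png",im)
E
python3 go.py .519 -.178 .283 104
```

```text
time: 15.9
position: [0.5191, -0.177, 0.3005]
eef_rot: [-0.0, 0.616, 0.788, 0.0]
wrist_force: [-0.1, 0.8, 0.4]
grip_width: 0.0004
grasp_force: 0.0
at [ 0.5193 -0.1774  0.3012] yaw 103.98 row [-0.0015 -0.0016  0.0608] [ 0.0007  0.0003 -0.0005] t 16.0
```

View pics/w5.png

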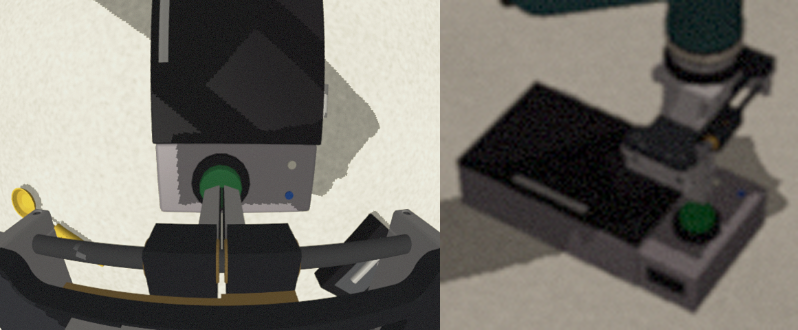

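The lid lies shut and flush on the tray, and the closed fingers stand over the green button (wrist (221,183), side (697,217)). Now I'll press it.

```bash
python3 -m creep '0 0 0.04 0 0 0 0;0 0 0.065 0 0 0 0;0 0 0.08 0 0 0 0;0 0 0.09 0 0 0 0;0 0 0.09 0 0 0 0;0 0 0.09 0 0 0 0'
```

```text
time: 16.6
position: [0.5194, -0.178, 0.2754]
eef_rot: [0.0, 0.616, 0.788, 0.0]
wrist_force: [-1.9, 2.4, 7.5]
grip_width: 0.0
grasp_force: 3.9
```

```bash
python3 -m creep '0 0 0.005 0 0 0 0;0 0 0.01 0 0 0 0;0 0 0.01 0 0 0 0;0 0 0.01 0 0 0 0'; python3 -m creep '0 0 -0.05 0 0 0 0;0 0 -0.15 0 0 0 0;0 0 -0.3 0 0 0 0;0 0 -0.4 0 0 0 0;0 0 -0.4 0 0 0 0;0 0 -0.4 0 0 0 0;0 0 -0.4 0 0 0 0;0 0 -0.4 0 0 0 0'; python3 lid.py | grep -v '^[01]'
python3 - <<'E'
from h import *
D=read_camera("side");ys,xs=np.nonzero(mask(D,(45,80,30),(85,255,255),(325,245,360,275)));print("green",len(xs),xs.mean(),ys.mean())
E
```

```text
time: 17.0
position: [0.5193, -0.178, 0.2752]
eef_rot: [0.001, 0.616, 0.788, 0.0]
wrist_force: [-6.3, 4.0, 18.0]
grip_width: 0.0001
grasp_force: 9.0
time: 17.8
position: [0.5191, -0.1781, 0.3883]
eef_rot: [-0.002, 0.616, 0.788, -0.001]
wrist_force: [0.8, -0.0, 0.3]
grip_width: 0.0009
grasp_force: 0.0
scene [([280.0, 213.0, 395.0, 289.0], 0.56)]
side [([256.0, 208.0, 345.0, 268.0], 0.82), ([338.0, 253.0, 352.0, 262.0], 0.7)]
[-1.21175896 -1.07952145 -0.18808432] [ 0.51932479 -0.17810474  0.38978403] 18.0
green 125 342.816 258.384
```

```bash
python3 -c "
from cell import sign_off;print(sign_off())"
```

```text
the job is handed in; nothing more can be done
None
```

I laid the blue spoon in the tray, shut the lid, pressed the start button to its stop and let it spring back up, then handed the job in at about 18 s; no verdict was returned.

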